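Dispense one cap and slide it to the blue pad

TASK

Press the red plunger of the cap dispenser all the way down once and let it spring back up, so that a single yellow cap comes out onto the bench. Then push that cap along the bench with the fingertips, without lifting it or tipping it over, until it lies wholly on the blue round pad, and take the hand away. Leave the other caps in the dispenser, and do not disturb the bottles and racks standing around.

Things in the scene. Friction and masses are not known exactly. Their poses are not given: they have to be found in the camera images.
- dispenser: white cap dispenser fixed to the bench, 125 mm long (x -24 to +99), 52 mm wide (74 at its low feet), turned up to 20 degrees. Origin: on the bench, in the middle of its magazine, a square shaft with a grey lid 62 mm above the bench. Its -x axis points out of the outlet, towards the robot; the red plunger is at x = +60 mm, y = 0. Housing behind the magazine 38 mm high, plunger sleeve 50 mm
- plunger (a joint): how far the red plunger is pressed down, m: 0 up, 0.022 fully down at its stop. A spring brings it back up; pushing it takes 2.5 N at first and about 5 N at the bottom, and a little more if pressed fast
- plunger_top (a point): middle of the top face of the red plunger button (disc of 32 mm diameter); 82 mm above the bench when up, 60 mm when fully down
- outlet (a point): point on the bench 58 mm in front of the dispenser's origin, where a dispensed cap stops, or a little beyond. A flat steel pusher slides 60 mm out of the outlet as the plunger goes down (2.7 times as fast), drives the lowest cap out, and goes back in as the plunger rises
- cap_1: lowest yellow screw cap in the dispenser, the one that comes out: solid round disc, 36 mm diameter, 16 mm high, 14 to 24 g, resting flat on the bench. Origin: centre of its underside; z axis up. It has no preferred yaw and slides on the bench without rolling
- cap_2: the second yellow cap, like cap_1, stacked on it in the magazine; sinks to the bench after cap_1 has left
- cap_3: the third yellow cap, like cap_1, on top of the stack
- blue_pad: flat blue round marker pad stuck to the bench, 90 mm diameter, under 1 mm thick (nothing to climb), with a thin white ring of 56 mm round its middle. Origin: its centre. May be to the left or right of the dispenser
- orange_pad: the same in orange, on the other side; not used
- white_rack: bystander: white rack full of capped micro-tubes, 68 x 150 x 91 mm, loose; origin under its centre
- small_rack: bystander: small empty white test-tube rack, 34 x 72 x 62 mm, loose; origin under its centre
- strip_row: two rows of clear test strips with green marks lying on the bench, fixed, 7 mm high, left and right behind the work. Origin between them on the bench; in its frame the rows cover x -70 to +60 mm, y +106 to +296 mm, and x -60 to +70 mm, y -294 to -104 mm
- bottle_1: bystander: translucent reagent bottle with white cap, 68 mm diameter, 154 mm high, loose, stands behind the work on the left; origin under its centre
- bottle_2: bystander: a bottle like bottle_1, behind the work on the right; origin under its centre
- bottle_3: bystander: a bottle like bottle_1, on the right, nearer the robot; origin under its centre

How it is judged:
By the outcome, as a careful person would: the job done as asked, in the order asked, and still so for the second after the job is handed in, with the robot touching nothing.
It also fails if it takes over 64 s, if anything falls off the work surface, if the arm or the gripper's body presses on something with over 40 N, if the wrist force passes 120 N, or if a joint passes its speed limit or range.

ROBOT

A 7-joint arm with a two-finger parallel gripper is mounted at the origin on a cart in front of the work surface, level with it; the furniture and walls round the work are solid. World frame = base frame: x ahead of the robot, y to its left, z up, the work surface at z = 0. Lengths are in mm, angles in rad, forces in N, time in s.
With the tool pointing down it reaches from about 400 to 900 mm from the base axis. Payload 5.6 kg.
Tool frame: the origin (TCP) lies midway between the tips of the shut fingers; the grasp point (between the pads) lies 19 mm behind it; z points along the fingers, y is the line along which they close (so a half turn about z gives the same grasp; the last joint's range is limited). The gripper opens to 92 mm and grips with 3 to 60 N. Pads are 20 mm wide; open, the fingers measure 128 mm over their backs; the gripper's body (75 mm by 189 mm) begins 69 mm behind the grasp point.
Start: joints at [-1.188, 0.468, -0.012, 1.603, 0.006, 1.071, -0.056], TCP at [268.524, 591.95, 178.892] pointing down, gripper open.
Joint ranges: [-2.53, 2.53], [-0.31, 2.02], [-1.57, 1.55], [0.28, 2.44], [-1.29, 4.43], [0.15, 1.84], [-2.92, 2.92]. Speed limits (rad/s): [2.57, 2.57, 3.14, 3.14, 3.14, 3.14, 3.14].

INTERFACE

Orientations are given as a rotation vector (axis times angle).
In Python, from cell import robot, grip, kin, viewer gives the robot as it stands. Calls block until the motion is done:
- robot.movep(position, orientation): joint-space move of the TCP to a pose.
- robot.servo_line(position, feed=150, rotation=None): straight line of the TCP; rotation=None keeps the orientation; feed is the mean speed in mm/s.
- robot.goto_joints(angles): joint-space move.
- grip(opening, newtons=None): opening from 0.0 (shut) to 1.0 (fully open); newtons is the grip in N (None keeps the last); returns when the fingers have stopped.
- robot.hold(seconds).
- kin.ik(position, orientation): joint angles nearest the present ones, or None.
- robot.observe(): the state.
- viewer.read_camera(name): name is "scene" or "side" or "wrist"; returns the picture (480x640x3 uint8, red, green, blue); there is no depth.
- viewer.camera_info(name): a dict with "camera_matrix" (3x3 intrinsics, pixels), "R" (3x3) and "t" (3): a world point X has camera coordinates R X + t. Camera axes: x right, y down, z forward; pixel columns grow to the right and rows downward; lengths in mm; the calibration is good to about 2 mm. A picture is of the moment at which its call begins: read the wrist's pose just before it. camera_info takes no time and is no camera call; for the wrist camera it gives the pose at the moment of the call.
A pose or a line that the arm cannot do raises robot.IKError and nothing moves.
- robot.job_done(): hands the job in; it is judged then, once.
Trained networks look in the newest picture that a camera, given by its name, has taken for a name from the list of things; names that differ only in an ending like _2 or _b are one class to them, and where a whole thing is asked for, a point or a joint stands for the part that bears it (a point fixed in the world has none). Each returns a list of dicts, best first, with "confidence" (0 to 1); they miss things now and then, are a little off and sometimes report something else, mostly with a low value. They report only what shows in the picture. A call takes as long as a camera call.
- viewer.silhouettes(name, camera): "mask" (480x640 bool, what is visible of it).
- viewer.pinpoint(name, camera): "at" ([x, y, z] in mm, in the coordinates of the camera as it stood for that picture, good to about 4 mm: a listed point, or the origin of a listed thing).
The state is a dict: "t": time; "joints": joint angles; "joint_velocities": joint speeds; "joint_torque": joint torques, N m; "tcp_pos": TCP position; "tcp_rot": TCP orientation; "contact_force": force on the tool from outside, world axes, zero at the start; "wrist_torque": the same for the moment, N m; "grip_width": opening from 0.0 (shut) to 1.0 (fully open); "grip_force": force on a finger pad.
Only numpy, scipy, OpenCV 4.12 (cv2) and the standard library are available. Lean on these libraries where they do the work, as an engineer would, in place of code of your own. Each camera call takes 0.05 s, during which the arm holds its last target. There are 200 camera calls.

## Working session

There is one attempt and no reset: what is moved stays moved. The work goes in short steps, each a Python script; the robot and the scene stay as the last script left them, time stands still between calls to the robot, and variables do not carry over. Pictures are saved under pics/ and viewed, at most 10 in all, crops included, and the job is handed in when it is done.

```bash
mkdir -p pics; cat > h.py <<'E'
import numpy as np, cv2
from cell import robot, grip, kin, viewer
def pin(name,cam):
    i=viewer.camera_info(cam);R=np.array(i["R"]);t=np.array(i["t"])
    return [(round(d["confidence"],2),(R.T@(np.array(d["at"])-t)).round(1).tolist()) for d in viewer.pinpoint(name,cam)][:4]
def ray(cam,uv,z,info=None):
    i=info or viewer.camera_info(cam);R=np.array(i["R"]);t=np.array(i["t"]);K=np.array(i["camera_matrix"])
    c=-R.T@t;d=R.T@np.linalg.solve(K,[uv[0],uv[1],1]);return c+d*(z-c[2])/d[2]
def save(im,n): cv2.imwrite(f"pics/{n}.png",im[:,:,::-1])
E
python3 - <<'E'
from h import *
for c in ["scene","side"]:
    save(viewer.read_camera(c),c+"0")
    for n in ["dispenser","plunger_top","outlet","blue_pad","orange_pad","white_rack","small_rack","bottle_1","strip_row"]:
        print(c,n,pin(n,c))
    for n in ["plunger","blue_pad"]:
        for d in viewer.silhouettes(n,c)[:2]:
            m=d["mask"];v,u=np.nonzero(m)
            print(c,n,"sil",round(d["confidence"],2),u.mean(),v.mean(),u.min(),u.max(),v.min(),v.max(),len(u), ray(c,(u.mean(),v.mean()),0 if n!="plunger" else 80).round(1))
o=robot.observe();print(o["t"],o["tcp_pos"],o["tcp_rot"])
E
```

```text
scene dispenser [(0.74, [459.0, 126.2, 0.2])]
scene plunger_top [(0.47, [517.5, 121.3, 81.6]), (0.17, [381.0, 319.9, 3.5])]
scene outlet []
scene blue_pad [(0.89, [423.9, -70.0, 2.3])]
scene orange_pad [(0.83, [377.2, 322.8, -0.2])]
scene white_rack [(0.72, [424.1, -262.3, 2.2])]
scene small_rack [(0.66, [419.2, 483.6, 1.0]), (0.38, [575.1, -181.1, 2.3])]
scene bottle_1 [(0.92, [656.6, 344.2, -0.8]), (0.91, [577.0, -182.4, -1.9]), (0.62, [654.7, -48.7, -1.3])]
scene strip_row []
scene plunger sil 0.68 306.23214285714283 245.80357142857142 301 311 240 253 112 [512.2 122.6  80. ]
scene blue_pad sil 0.97 346.42808219178085 329.115296803653 329 364 314 344 876 [420.5 -73.8   0. ]
scene blue_pad sil 0.73 301.1291866028708 263.5622009569378 278 322 240 288 1254 [510.7 141.3   0. ]
side dispenser [(0.92, [456.4, 120.4, 0.5])]
side plunger_top [(0.58, [378.6, 320.4, 1.2]), (0.53, [514.9, 121.4, 78.1])]
side outlet [(0.84, [397.2, 119.6, 2.4])]
side blue_pad [(0.7, [417.7, -76.6, 5.6])]
side orange_pad [(0.74, [380.1, 319.7, 4.6])]
side white_rack [(0.67, [425.1, -262.0, 3.6]), (0.48, [415.7, -73.7, 6.0])]
side small_rack [(0.87, [419.5, 479.8, 2.6])]
side bottle_1 [(0.88, [574.4, -181.9, 0.5]), (0.82, [653.1, 350.2, 2.8]), (0.27, [399.5, 120.1, 2.7])]
side strip_row [(0.67, [652.3, 348.8, 1.1])]
side blue_pad sil 0.91 299.7109243697479 317.6941176470588 282 316 308 328 595 [418.1 -71.9   0. ]
1.2 [268.51720499 591.93642367 178.86222233] [ 6.63926497e-01  3.07058693e+00 -1.98765974e-05]
```

View pics/scene0.png

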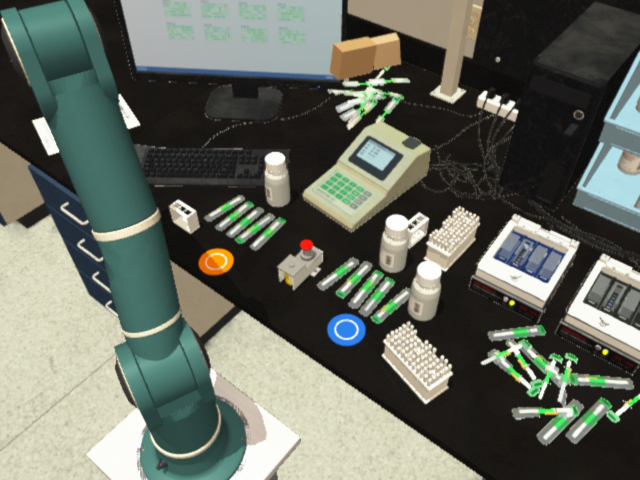

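View pics/side0.png

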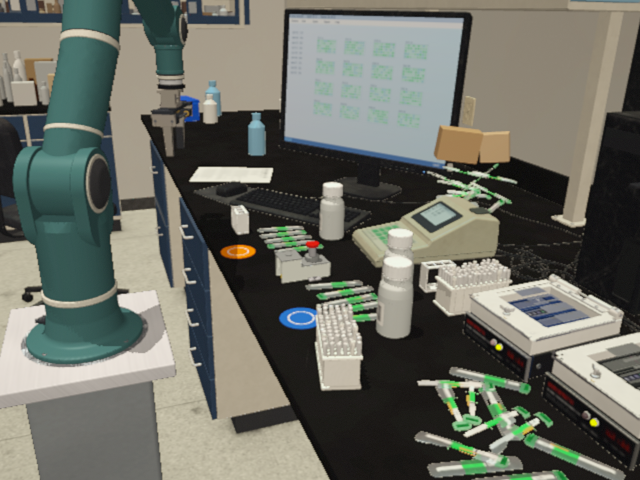

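The views agree: the dispenser is near (458,122) with yaw about 0 and the plunger at about (515,122). The blue pad is near (420,-73), at scene pixel (346,329). The bench to the left and behind is clear for the approach, so I'll move over the dispenser, shut the fingers and refine with the wrist camera.

```bash
python3 - <<'E'
from h import *
for r in ([0,np.pi,0],[np.pi/2**.5]*2+[0],[-np.pi/2**.5,np.pi/2**.5,0]):
    q=kin.ik([470,120,280],r); print(None if q is None else np.round(q,2))
robot.movep([460,120,280],[0,np.pi,0]); grip(0.0)
c="wrist"
i=viewer.camera_info(c); save(viewer.read_camera(c),"w0")
for n in ["dispenser","plunger_top","outlet","blue_pad"]: print(n,pin(n,c))
for d in viewer.silhouettes("plunger",c)[:2]:
    v,u=np.nonzero(d["mask"]); print(round(d["confidence"],2),u.mean(),v.mean(),len(u),ray(c,(u.mean(),v.mean()),82).round(1))
print((-np.array(i["R"]).T@i["t"]).round(1)); o=robot.observe();print(o["t"],o["tcp_pos"],o["joints"],o["grip_width"])
E
```

```text
[-0.54  0.08  0.24  1.88 -0.02  1.18  1.27]
[-0.75  0.08  0.46  1.89 -0.04  1.18 -0.28]
[-0.35  0.09  0.03  1.87 -0.    1.18  2.83]
dispenser [(0.68, [452.8, 121.3, 3.5])]
plunger_top [(0.75, [516.4, 123.0, 78.2]), (0.24, [576.3, -189.6, 1.2])]
outlet []
blue_pad [(0.63, [424.7, -73.3, 1.3]), (0.42, [423.1, -258.3, 2.4])]
[392.2 120.3 486.7]
4.7333 [459.97656529 120.00293289 279.989227  ] [-0.55315998  0.06124372  0.24015188  1.90248764 -0.01577654  1.17970291
  1.26336138] 0.004816439471164044
```

View pics/w0.png

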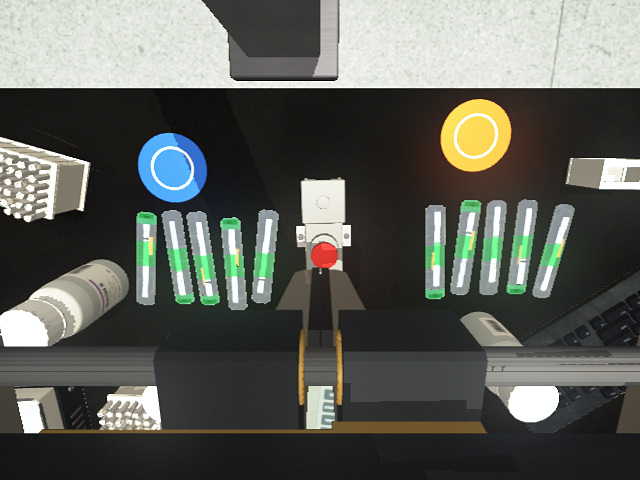

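The wrist view shows the plunger at (324,255), the magazine at (323,200) and the pad centre at (172,167). Yaw is about 0 and the front of the outlet is clear. Next I press the plunger slowly.

```bash
python3 - <<'E'
from h import *
print("pad",ray("wrist",(172,167),0).round(1))
r=[0,np.pi,0]
robot.movep([515.5,122.3,110],r)
robot.servo_line([515.5,122.3,84],feed=60)
print(robot.observe()["contact_force"])
for z in (72,63,60,58.5):
    robot.servo_line([515.5,122.3,z],feed=30); o=robot.observe(); print(z,o["tcp_pos"][2],o["contact_force"].round(1) if hasattr(o["contact_force"],"round") else o["contact_force"])
for z in (57,56):
    if abs(o["contact_force"][2])>9: break
    robot.servo_line([515.5,122.3,z],feed=20); o=robot.observe(); print(z,o["tcp_pos"][2],o["contact_force"])
robot.hold(.2)
robot.servo_line([515.5,122.3,90],feed=40)
robot.servo_line([515.5,122.3,130],feed=100)
robot.movep([480,220,230],r)
for c in ["scene","side","wrist"]:
    save(viewer.read_camera(c),"a_"+c)
    print(c,pin("cap_1",c),pin("blue_pad",c)[:1],pin("plunger_top",c)[:1])
    for n in ("cap_1","blue_pad"):
      for d in viewer.silhouettes(n,c)[:2]:
        v,u=np.nonzero(d["mask"]);print(n,"sil",round(d["confidence"],2),u.mean(),v.mean(),len(u),ray(c,(u.mean(),v.mean()),8 if n=="cap_1" else 0).round(1))
print(robot.observe()["t"])
E
```

```text
pad [417.5 -74.8   0. ]
[ 0.07774703 -0.11785005  0.24211738]
72 71.83357674232232 [0.8 0.6 0.3]
63 62.77303801868503 [0.8 0.5 0.6]
60 59.85400277225705 [ 0.2 -1.   0.1]
58.5 58.43342765145841 [-0.4 -0.6  0.1]
57 56.93869964524074 [-0.60362904 -0.41778638  0.20712292]
56 55.93355675003029 [0.1619798  0.09698797 0.66669263]
scene [(0.58, [576.0, -181.3, -2.2])] [(0.7, [424.1, -72.7, 2.5])] [(0.57, [515.9, 121.1, 79.5])]
blue_pad sil 0.63 346.13390010626995 328.9936238044633 941 [420.4 -73.1   0. ]
side [] [(0.94, [416.8, -75.0, 6.2])] [(0.7, [513.4, 124.4, 81.1])]
blue_pad sil 0.61 298.8910741301059 317.53555219364597 661 [416.7 -70.7   0. ]
wrist [] [(0.85, [418.5, -72.2, 1.7])] [(0.83, [515.0, 122.6, 79.7])]
blue_pad sil 0.68 68.75888324873097 151.77770727580372 4728 [417.5 -73.9   0. ]
11.35
```

View pics/a_wrist.png

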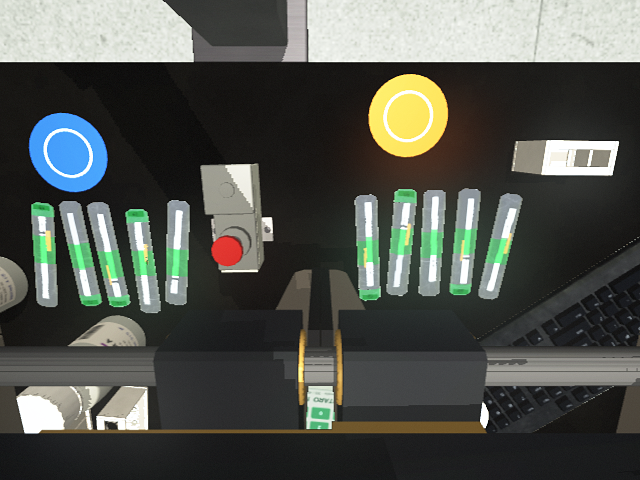

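The cap did not come out and no contact was felt, so the fingers missed the button, which is still up at wrist pixel (227,250). I'll triangulate the button from all three views.

```bash
python3 - <<'E'
from h import *
A=np.zeros((3,3));b=np.zeros(3);L=[]
for c in ["scene","side","wrist"]:
    i=viewer.camera_info(c);im=viewer.read_camera(c).astype(int)
    m=((im[:,:,0]>150)&(im[:,:,1]<60)&(im[:,:,2]<60)).astype(np.uint8)
    n,l,s,ce=cv2.connectedComponentsWithStats(m);k=1+np.argmax(s[1:,4])
    p=ray(c,ce[k],82,i);C=-np.array(i["R"]).T@i["t"];d=(p-C)/np.linalg.norm(p-C)
    print(c,s[k],ce[k].round(1),p.round(1),C.round(0));P=np.eye(3)-np.outer(d,d);A+=P;b+=P@C
print(np.linalg.solve(A,b))
o=robot.observe();print(o["tcp_pos"],o["tcp_rot"],o["grip_width"],o["contact_force"])
E
```

```text
scene [301 240  12  10  93] [306.3 244.7] [513.8 123.8  82. ] [-241. -539. 1180.]
side [307 242  11   6  57] [311.9 244.3] [512.6 116.7  82. ] [   62. -1100.   600.]
wrist [211 237  31  29 696] [226.  250.8] [514.4 124.8  82. ] [412. 220. 437.]
[515.31115003 124.49995793  79.28873584]
[479.99496485 220.00396674 230.02700318] [-8.31845074e-06  3.14158627e+00  1.90031015e-05] 0.005895978871823067 [-0.19860266  0.27243589  0.05693697]
```

```bash
python3 - <<'E'
from h import *
import cv2
a=cv2.imread("pics/a_scene.png")[200:360,220:420];b=cv2.imread("pics/a_side.png")[200:360,200:400]
cv2.imwrite("pics/a_crop.png",cv2.resize(np.hstack([a,b]),None,fx=2,fy=2))
E
```

```text
(no output)
```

View pics/a_crop.png

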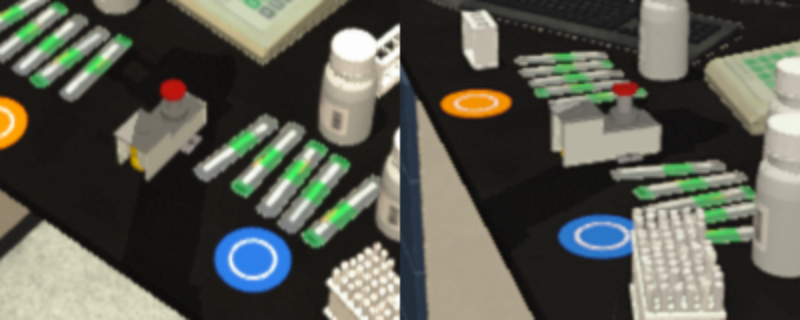

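```bash
python3 - <<'E'
from h import *
i=viewer.camera_info("wrist");R=np.array(i["R"]);t=np.array(i["t"]);K=np.array(i["camera_matrix"])
print(K.round(1),R.round(3))
for p in ([480,220,230],[480,220,249],[480,240,230],[480,220,300],[480,220,200]):
    x=K@(R@np.array(p)+t);print(p,(x[:2]/x[2]).round(1))
im=cv2.imread("pics/a_wrist.png")[230:430,220:420]
cv2.imwrite("pics/f.png",cv2.resize(im,(600,600),interpolation=cv2.INTER_CUBIC))
E
```

```text
[[363.2   0.  320. ]
 [  0.  363.2 237.6]
 [  0.    0.    1. ]] [[-0.     1.    -0.   ]
 [ 0.97   0.001  0.241]
 [ 0.241 -0.    -0.97 ]]
[480, 220, 230] [319.5 264.2]
[480, 220, 249] [319.5 275.1]
[480, 240, 230] [353.  264.2]
[480, 220, 300] [319.3 317.5]
[480, 220, 200] [319.6 250.4]
```

View pics/f.png

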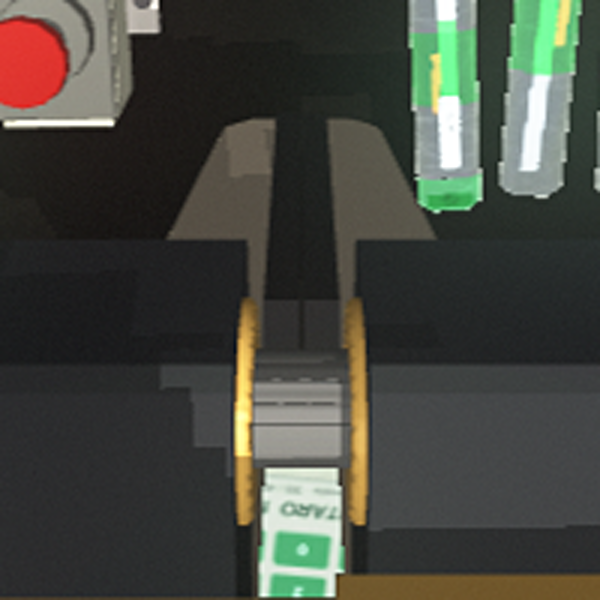

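Geometry checks out, so I'll repeat the press and look at the side and scene views while it is held down.

```bash
python3 - <<'E'
from h import *
r=[0,np.pi,0]
X,Y=514.5,124
robot.movep([X,Y,110],r)
for z in (84,75,68):
    robot.servo_line([X,Y,z],feed=40); o=robot.observe(); print(z,np.round(o["tcp_pos"],1),np.round(o["contact_force"],2),o["grip_width"])
a=viewer.read_camera("scene")[190:340,230:380];b=viewer.read_camera("side")[170:320,220:370]
w=viewer.read_camera("wrist");save(w,"pw")
save(cv2.resize(np.hstack([a,b]),(800,400),interpolation=cv2.INTER_CUBIC),"press")
E
```

```text
84 [514.6 123.9  84. ] [0.63 0.99 0.68] -0.0008714610621281992
75 [514.2 123.9  74.7] [-0.14  0.31  0.37] 0.00247646710963163
68 [514.2 123.9  67.7] [ 0.12  0.03 -0.11] 0.005137699471492571
```

View pics/press.png

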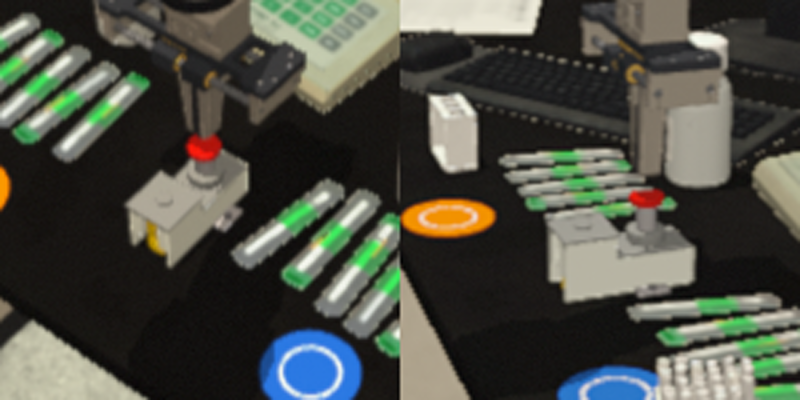

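```bash
python3 - <<'E'
from h import *
def proj(c,p):
    i=viewer.camera_info(c);x=np.array(i["camera_matrix"])@(np.array(i["R"])@np.array(p,float)+i["t"]);return (x[:2]/x[2]).round(1)
off={"scene":(230,190,0),"side":(220,170,400)}
for c in off:
    for p in ([514.2,124,67.7],[514.2,124,82],[514.2,124,95],[514.2,124,110],[514.2,150,70]):
        u=proj(c,p);print(c,p,u,"crop",((u-off[c][:2])*2.667+[off[c][2],0]).round(0))
L=[]
A=np.zeros((3,3));b=np.zeros(3)
for c,uv in (("scene",(306.9,241.4)),("side",(313,234.5))):
    i=viewer.camera_info(c);C=-np.array(i["R"]).T@i["t"];d=ray(c,uv,0)-C;d/=np.linalg.norm(d);P=np.eye(3)-np.outer(d,d);A+=P;b+=P@C
print(np.linalg.solve(A,b))
print(proj("wrist",[514.2,124,67.7]),proj("wrist",[514.2,124,90]))
im=cv2.imread("pics/pw.png")[160:360,220:420]
cv2.imwrite("pics/pwc.png",cv2.resize(im,(600,600),interpolation=cv2.INTER_CUBIC))
E
```

```text
scene [514.2, 124, 67.7] [306.4 248.4] crop [204. 156.]
scene [514.2, 124, 82] [306.3 244.5] crop [203. 145.]
scene [514.2, 124, 95] [306.1 241. ] crop [203. 136.]
scene [514.2, 124, 110] [306.  236.8] crop [203. 125.]
scene [514.2, 150, 70] [298.5 243. ] crop [183. 141.]
side [514.2, 124, 67.7] [311.4 248.7] crop [644. 210.]
side [514.2, 124, 82] [311.5 243.1] crop [644. 195.]
side [514.2, 124, 95] [311.6 238. ] crop [644. 181.]
side [514.2, 124, 110] [311.7 232.1] crop [645. 166.]
side [514.2, 150, 70] [307.8 243.9] crop [634. 197.]
[511.60222119 116.32227494 104.96279184]
[319.6 263.4] [319.5 276.3]
```

View pics/pwc.png

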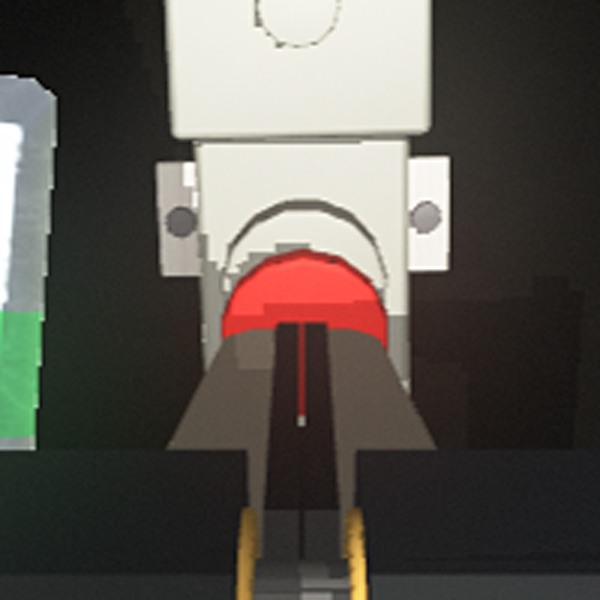

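The pictures show the real fingertips about 30 mm higher than the reported TCP; in wrist crop pixels (300,325) they hover over the still-raised button. I'll descend guarded by force, and use the first contact with the button (z=82) to calibrate the offset.

```bash
python3 - <<'E'
from h import *
X,Y=514.5,124
print(robot.observe()["t"])
robot.servo_line([X,Y,56],feed=50)
z=56;zc=None
while z>36:
    z-=1.5; robot.servo_line([X,Y,z],feed=30); o=robot.observe(); f=o["contact_force"]
    print(z,round(o["tcp_pos"][2],1),np.round(f,1))
    if f[2]>1.7: zc=z; break
print("contact",zc,o["t"])
E
```

```text
13.825
54.5 54.5 [ 0.3 -0.3 -0.3]
53.0 52.9 [-0.1 -0.9 -0. ]
51.5 51.4 [0.4 0.1 0. ]
50.0 49.9 [0.5 0.5 0.8]
48.5 48.4 [0.2 0.2 0.6]
47.0 46.9 [ 0.3  0.3 -0.1]
45.5 45.6 [-0.3 -0.4  2.9]
contact 45.5 15.9667
```

```bash
python3 - <<'E'
from h import *
X,Y=514.5,124
robot.servo_line([X,Y,27],feed=35); z=27
while z>15:
    z-=1; robot.servo_line([X,Y,z],feed=25); o=robot.observe(); f=o["contact_force"]
    print(z,round(o["tcp_pos"][2],1),np.round(f,1))
    if f[2]>9: break
robot.hold(.1); print(robot.observe()["contact_force"])
robot.servo_line([X,Y,52],feed=60)
robot.servo_line([X,Y,100],feed=120)
robot.movep([480,220,200],[0,np.pi,0])
for c in ["scene","side","wrist"]:
    im=viewer.read_camera(c);save(im,"b_"+c);i=viewer.camera_info(c)
    print(c,pin("cap_1",c),pin("plunger_top",c)[:1])
    for d in viewer.silhouettes("cap_1",c)[:2]:
        v,u=np.nonzero(d["mask"]);print("sil",round(d["confidence"],2),u.mean(),v.mean(),len(u),ray(c,(u.mean(),v.mean()),9,i).round(1))
print(robot.observe()["t"])
E
```

```text
26 26.2 [-0.8  0.1  5.4]
25 25.2 [-1.9 -1.1  6.3]
24 24.7 [-2.4 -1.1  9.9]
[-1.74093095  0.26641386 11.16181533]
scene [(0.47, [397.8, 124.4, 6.4]), (0.45, [457.9, 124.2, 19.3])] [(0.7, [512.7, 123.0, 83.6])]
sil 0.65 277.4318181818182 291.8636363636364 176 [398.1 123.    9. ]
sil 0.52 424.90104849279163 291.021625163827 1526 [ 625.8 -161.6    9. ]
side [(0.72, [653.5, 350.7, 1.3]), (0.49, [401.6, 118.9, 0.1])] [(0.56, [515.1, 126.5, 79.1])]
sil 0.63 265.3195266272189 277.3905325443787 169 [399.  123.6   9. ]
wrist [(0.86, [395.7, 118.9, 3.6])] [(0.68, [514.5, 122.7, 79.7])]
sil 0.59 227.79871323529412 131.41544117647058 1088 [396.  122.7   9. ]
19.8833
```

View pics/b_wrist.png

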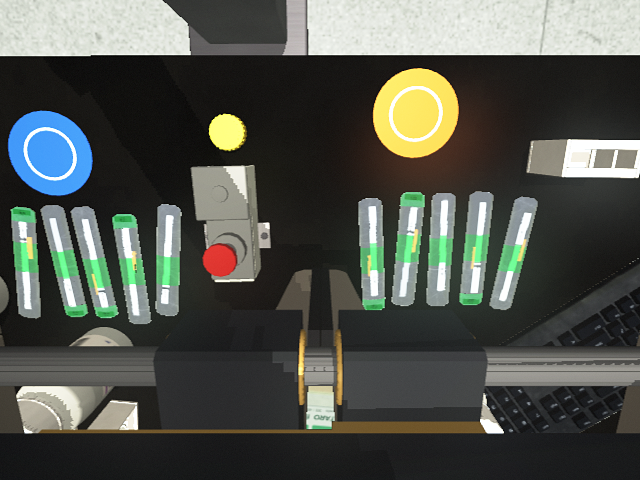

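The press worked: force rose sharply at the stop, about 22 mm below first contact. The plunger is back up at (220,260) and one cap lies at pixel (228,132), about (397,123). True tip height is therefore the reported z + 35.5. I'll lower open fingers either side of the cap with the gripper body along y, clear of the dispenser, feel for the bench, then push towards -y with the trailing finger.

```bash
python3 - <<'E'
from h import *
r=[0,np.pi,0]
for p in ([393,123,-33],[393,10,-30],[408,-66,-30]):
    q=kin.ik(p,r);print(p,None if q is None else np.round(q,2))
if q is None: raise SystemExit
grip(0.68)
robot.movep([393,123,90],r)
robot.servo_line([393,123,-12],feed=100)
z=-12
while z>-34:
    z-=2; robot.servo_line([393,123,z],feed=40); o=robot.observe(); f=o["contact_force"]
    if abs(f).max()>2.2: break
print(z,o["tcp_pos"],np.round(f,1))
z+=3.5; robot.servo_line([393,123,z],feed=40)
grip(0.48,3); o=robot.observe()
print(z,np.round(o["contact_force"],1),o["grip_width"],o["grip_force"],o["t"])
for c in ["scene","side"]: print(c,pin("cap_1",c)[:2])
E
```

```text
[393, 123, -33] [-0.56  0.47  0.21  2.3  -0.25  0.39  1.43]
[393, 10, -30] [-0.36  0.45  0.29  2.35 -0.35  0.38  1.8 ]
[408, -66, -30] [-0.25  0.48  0.39  2.31 -0.45  0.42  2.08]
-34 [392.89820265 122.96553842 -34.11832227] [ 0.5 -0.7  0.3]
-30.5 [-0.1 -0.1  0. ] 0.48302974790643344 0.0 26.2333
scene [(0.47, [397.8, 124.4, 6.4]), (0.45, [457.9, 124.2, 19.3])]
side [(0.72, [653.5, 350.7, 1.3]), (0.49, [401.6, 118.9, 0.1])]
```

```bash
python3 - <<'E'
from h import *
z=-32
while z>-56:
    z-=1.5; robot.servo_line([393,123,z],feed=40); o=robot.observe(); f=o["contact_force"]
    if f[2]>1.8: break
print(z,o["tcp_pos"],np.round(f,1))
z+=4; robot.servo_line([393,123,z],feed=40);o=robot.observe()
print(z,np.round(o["contact_force"],1),o["t"],kin.ik([408,-66,z],[0,np.pi,0]) is not None)
for c in ["scene","side"]:
    save(viewer.read_camera(c),"c_"+c); print(c,pin("cap_1",c)[:2])
E
```

```text
-36.5 [393.06284834 123.04027132 -35.37956022] [-3.2 -1.7 20.1]
-32.5 [-0.1 -0.1 -0.2] 27.3333 True
scene [(0.51, [398.4, 125.1, 1.7])]
side [(0.44, [401.2, 115.1, 0.1])]
```

The bench is felt at reported z = -35.4, which agrees with the offset. The tips are now about 3 mm above it, so I start pushing.

```bash
python3 - <<'E'
from h import *
z=-32.5
robot.servo_line([393,20,z],feed=50); print(np.round(robot.observe()["contact_force"],1))
robot.servo_line([408,-66,z],feed=45); o=robot.observe()
print(o["tcp_pos"],np.round(o["contact_force"],1),o["grip_width"],o["t"])
ims=[]
for c,(v,u) in (("scene",(270,290)),("side",(250,230))):
    im=viewer.read_camera(c);ims.append(im[v:v+120,u:u+120]);print(c,pin("cap_1",c)[:2])
    for d in viewer.silhouettes("cap_1",c)[:2]:
        y,x=np.nonzero(d["mask"]);print("sil",round(d["confidence"],2),x.mean(),y.mean(),len(x),ray(c,(x.mean(),y.mean()),9).round(1))
    hsv=cv2.cvtColor(im,cv2.COLOR_RGB2HSV);m=cv2.inRange(hsv,(24,140,120),(34,255,255))
    n,l,s,ce=cv2.connectedComponentsWithStats(m)
    for k in range(1,n):
        if s[k,4]>15: print("yel",s[k],ray(c,ce[k],9).round(1))
save(cv2.resize(np.hstack(ims),(800,400),interpolation=cv2.INTER_CUBIC),"d")
E
```

```text
[-0.1  0.1 -0.5]
[407.98720409 -65.83775021 -32.49689936] [-0.6  0.7  0.9] 0.4777915112155422 31.8333
scene [(0.65, [406.0, -62.4, 2.4]), (0.53, [458.4, 126.2, 21.1])]
sil 0.6 338.2010582010582 328.25396825396825 189 [405.5 -60.8   9. ]
sil 0.32 416.57380254154447 362.2228739002933 3069 [ 441.8 -254.5    9. ]
yel [509 301   5   5  18] [ 724.5 -345.     9. ]
yel [331 323  14  13  77] [405.7 -60.3   9. ]
yel [602 350   6   5  21] [ 727.6 -574.3    9. ]
side [(0.64, [408.9, -64.6, 1.2])]
sil 0.72 395.341393442623 297.73237704918034 2440 [643.  -68.8   9. ]
sil 0.6 288.36170212765956 312.64539007092196 141 [397.3 -59.2   9. ]
yel [283 306  11  14 126] [398.3 -58.4   9. ]
yel [495 344   6   6  27] [ 733.2 -314.7    9. ]
yel [590 419   7   8  42] [ 737.3 -549.5    9. ]
yel [524 427   9   5  19] [ 630.4 -528.4    9. ]
```

The cap is at about (405,-61), already on the pad. I'll nudge it a little further for margin, open slightly, lift away and check.

```bash
python3 - <<'E'
from h import *
robot.servo_line([411,-71,-32.5],feed=30)
grip(0.62); robot.servo_line([411,-70,120],feed=100)
robot.movep([430,60,220],[0,np.pi,0]); robot.hold(.3)
ims=[]
for c in ("scene","side","wrist"):
    im=viewer.read_camera(c);ims.append(im);print(c,pin("cap_1",c)[:2],pin("plunger_top",c)[:1],pin("white_rack",c)[:1])
    for d in viewer.silhouettes("cap_1",c)[:1]:
        y,x=np.nonzero(d["mask"]);print("sil",round(d["confidence"],2),x.mean(),y.mean(),len(x),ray(c,(x.mean(),y.mean()),9).round(1))
a=cv2.resize(ims[0][200:380,230:410],(400,400),interpolation=cv2.INTER_CUBIC);b=cv2.resize(ims[2],(400,300))
save(np.hstack([a,np.vstack([b,np.zeros((100,400,3),np.uint8)])]),"e")
o=robot.observe();print(o["t"],np.round(o["contact_force"],1))
E
```

```text
scene [(0.65, [406.8, -65.7, 2.2]), (0.56, [457.1, 125.3, 18.9])] [(0.6, [515.7, 123.4, 81.5])] [(0.9, [423.5, -260.1, 5.1])]
sil 0.58 340.3557692307692 329.3942307692308 208 [406.  -66.7   9. ]
side [(0.75, [407.2, -71.7, -0.4]), (0.16, [455.3, 120.8, -0.1])] [(0.61, [377.8, 323.4, 1.5])] [(0.87, [425.1, -266.6, 2.3])]
sil 0.77 293.3879781420765 313.5027322404372 183 [406.1 -66.1   9. ]
wrist [(0.69, [403.3, -69.3, 0.5])] [(0.51, [515.6, 124.1, 81.1])] [(0.85, [424.3, -262.7, 1.6])]
sil 0.96 208.7171270718232 185.8011049723757 905 [405.1 -67.2   9. ]
36.2917 [-0.9  0.5  1.4]
```

View pics/e.png

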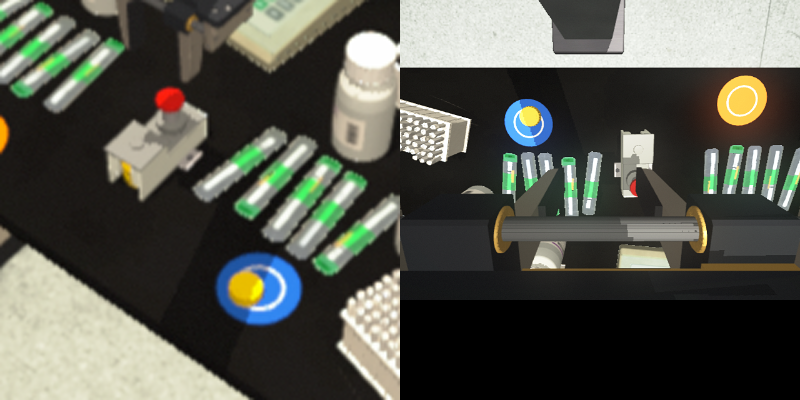

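The cap (wrist pixel 530,117; scene crop 246,288) lies flat and wholly on the blue pad, about 14 mm from its centre where up to 27 mm is allowed. The plunger is up, nothing else has moved and the hand is clear.

```bash
python3 -c "
from h import *
print(robot.job_done())"
```

```text
the job is handed in; nothing more can be done
None
```

I pressed the plunger to its stop once and let it spring back; one cap came out, was pushed flat and wholly onto the blue pad, and the job was handed in at about 36 s. An earlier press attempt stopped above the button because the real fingertips sit about 35 mm higher than the reported TCP.

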